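# Index the rotary fixture under the hand press and seat the tube plug

## Task

The steel tube on the rotary fixture has an end plug that is not yet home. Pull up the fixture's spring index ring, turn the table to the neighbouring notch that brings the tube under the hand press (the press stands one notch to the left or to the right), and let the ring go so that the pin locks there. Then push the press ram down until the plug is fully home, let the ram come back up, and leave the loose things around undisturbed.

Things in the scene. Friction and masses are not known exactly. Their poses are not given: they have to be found in the camera images.
- fixture: Fixed round base of the rotary fixture on the bench, 310 mm across. Origin: centre of its underside, on the table's vertical turning axis; z up. Its notched steel ring (notches every 40 degrees, at 120 mm radius, tops 42 mm above the bench) faces up. At the start the ring plunger stands in the direction of this frame's -y, the tube in +y.
- turntable (a joint): Turning angle of the aluminium table disc (204 mm across, top 46 mm above the bench) that carries the tube and, on a tongue on the opposite side, the index plunger. 0 at the start notch, grows anticlockwise seen from above; neighbouring notches at +0.698 and -0.698 rad; stops at +-1.5. Locked it has about +-0.017 rad of play. Turns with light friction (about 1 N at the ring).
- plunger (a joint): Lift of the spring index pin: 0 = fully down in a notch, 0.020 m = fully up. The 9 mm round-nosed pin is clear of the notches (13 mm wide, 11 mm deep) from 0.012 m. The spring needs 6 N to start and 9 N at full lift; released between notches the pin rides on the ring at about 0.011 m and drops in when the table is turned on to a notch.
- ring_center (a point): Centre of the dark steel index ring: a round pull ring, 34 mm across and 18 mm high, axis vertical, on a 10 mm stem on top of the plunger, 120 mm from the table's axis. Centre 101 mm above the bench when down; 24 mm clear under its lower edge to the guide bush (24 mm across), 32 mm to the 36 mm wide tongue. It turns with the table and spins freely on its stem, so the hand need not turn with the table.
- plug_top (a point): Centre of the top face of the black plastic end plug (34 mm square head, 5 mm thick) in the 30 mm square upright steel tube, 85 mm from the table's axis, opposite the ring. 111 mm above the bench when home, up to 121 mm at the start.
- plug (a joint): How far the plug has been pressed in: starts between 0 and 0.004 m, 0.010 m = home, head flush on the tube. It moves at about 6 N and stays where left.
- ram_head (a point): Centre of the top face of the hand press's round steel push head (50 mm across, 18 mm high) on a vertical ram, 250 mm above the bench when up. The press is a green C-frame with its column beyond the table's edge; its ram axis stands 85 mm from the table's axis, 40 degrees to one side of the tube's start place. A lamp with a conical shade on a round foot stands at the same angle on the other side.
- ram (a joint): Travel of the press ram: 0 = up, grows downwards, stop at 0.034 m. It meets a plug with its foot after 0.019 m plus what the plug is already in, and the plug is home at 0.029 m. The return spring needs 2 to 4 N, so pressing the plug takes about 10 N; it comes up by itself when let go.
- spray_can: Loose upright can, 64 mm across, 135 mm high, near the fixture. Origin: centre of its underside. Leave alone.
- screwdriver: Loose screwdriver, about 190 mm long, lying on the bench near the fixture along its own x. Leave alone.
- angle: Loose offcut of steel angle, 120 x 40 x 40 mm, lying on the bench near the fixture. Origin: centre of its underside. Leave alone.
Mind the look-alikes: they are no part of the job. Leave any yellow look-alike of the part that bears ram_head alone.

How it is judged:
By the outcome, as a careful person would: the job done as asked, in the order asked, and still so for the second after the job is handed in, with the robot touching nothing.
It also fails if it takes over 50 s, if anything falls off the work surface, if the arm or the gripper's body presses on something with over 40 N, if the wrist force passes 120 N, or if a joint passes its speed limit or range.

## Robot

A 6-joint arm with a two-finger parallel gripper is mounted at the origin on the work surface. World frame = base frame: x ahead of the robot, y to its left, z up, the work surface at z = 0. Lengths are in m, angles in rad, forces in N, time in s.
With the tool pointing down it reaches from about 0.35 to 0.775 m from the base axis. Payload 7.3 kg.
Tool frame: the origin (TCP) lies at the very end of the fingers, on their centre line; the grasp point (between the pads) lies 19 mm behind it (robot.pinch_z is the distance from the TCP to the grasp point, in m); z points along the fingers, y is the line along which they close (so a half turn about z gives the same grasp; the last joint's range is limited). The gripper opens to 92 mm and grips with 3 to 60 N. Pads are 19 mm wide; open, the fingers measure 130 mm over their backs; the gripper's body (75 mm by 190 mm) begins 47 mm behind the grasp point.
Start: joints at [-1.426, 0.342, 1.524, -0, 1.275, -0.146], TCP at [0.151, -0.503, 0.227] pointing down, gripper open.
Joint ranges: [-2.53, 2.53], [-0.77, 2.02], [0.04, 2.7], [-1, 4.14], [0.28, 2.66], [-3.11, 3.11]. Speed limits (rad/s): [2.57, 2.57, 3.14, 3.14, 3.14, 3.14].

## Interface

Orientations are given as [roll, pitch, yaw] about the fixed x, y, z axes, in that order (R = Rz(yaw) Ry(pitch) Rx(roll)).
In Python, from cell import robot gives the robot as it stands.
- The arm moves only by the tool move_arm, never from a script. Its argument "motion" is a list of rows, each a list of 6 numbers: the shift along the tool's x, y, z in units of 0.1 m (1.0 is 0.1 m), then the turn, a rotation vector about the tool's x, y, z in units of pi rad (1.0 is pi rad). In form: [[dx, dy, dz, rx, ry, rz], ...]. A call has 1 to 12 rows; each row is the pose to reach, as a shift and turn from the pose commanded when the call began, along the tool's axes at that moment, turning the shorter way round; what a row does not reach only later rows make up. A row lasts 1/8 s, in which the tool goes at most 62.5 mm and 10.7 degrees, less where a joint would pass 70% of its speed; a pose out of reach is approached as far as the arm can. A call with a number of a shift or a turn outside -1 to 1 is refused whole. A call with a gripper value outside its range is refused whole. "fingers" is the opening, from -1 (shut) to 1 (fully open), set as the call begins (left out, the last holds). The fingers move at their own pace and stop on an object; "newtons" is the grip in N (left out, the last holds). Time passes only in rows, so rows that repeat a pose let the fingers close. It gives the time, the measured TCP pose, the force, the opening and the grip force at its end, in the units of the state.
- robot.observe(): the state, without advancing time (a new reading comes with each control period).
- robot.read_camera(name): name is "scene" or "side" or "wrist"; returns a dict with "image" (420x560x3 uint8, red, green, blue), "range_z" (420x560 float32, m along the optical axis (not along the pixel's ray), 0 where there is no reading), "vfov" (degrees; the focal length in pixels is half the picture's height over the tangent of half this angle, whatever the lens; pixels are square), "cx", "cy" (the principal point, pixels), "extrinsics" (4x4, takes a point from camera to world coordinates); the wrist camera has in their place "hand_eye" (4x4, takes a point from camera to tool coordinates, whose origin is the TCP and whose axes are the flange's). Camera axes: x right, y up, looking along -z (the intrinsics and any distortion apply to the point x, -y, -z); pixel columns grow to the right and rows downward; lengths in m; the calibration is good to about 2 mm. A picture is of the moment at which its call begins: read the wrist's pose just before it.
- robot.hand_in(): hands the job in; it is judged then, once.
The state is a dict: "time": time; "qpos": joint angles; "qvel": joint speeds; "joint_efforts": joint torques, N m; "tool_pos": TCP position; "tool_rot": TCP orientation; "contact_force": force on the tool from outside, world axes, zero at the start; "torque": the same for the moment, N m; "opening": finger opening in m; "grip_force": force on a finger pad.
Only numpy, scipy, OpenCV 4.12 (cv2) and the standard library are available. Lean on these libraries where they do the work, as an engineer would, in place of code of your own. Each camera call takes 0.05 s, during which the arm holds its last target. There are 200 camera calls.

## Working session

There is one attempt and no reset: what is moved stays moved. The work goes in short steps, Python scripts to look and compute and a tool call to move; the robot and the scene stay as the last step left them, time stands still between calls to the robot, and variables do not carry over. Pictures are saved under pics/ and viewed, at most 10 in all, crops included, and the job is handed in when it is done.

Besides the shell and the picture viewer there is one more tool, called after "Emit:" in YAML: its name, and indented under it one key for each argument. move_arm: Moves the arm, as the interface text tells. Shifts and turns lie within -1 to 1; 1 stands for 0.1 m of shift or pi rad of turn. Its arguments: {"type":"object","properties":{"motion":{"type":"array"},"fingers":{"type":"number"},"newtons":{"type":"number"}},"required":["motion"]}

```bash
mkdir -p pics; ls
cat > h.py <<'E'
import numpy as np, cv2
from cell import robot
def snap(n,f):
    s=robot.observe(); c=robot.read_camera(n)
    cv2.imwrite(f'pics/{f}.png',c['image'][:,:,::-1]); 
    E=c.get('extrinsics')
    if E is None:
        from scipy.spatial.transform import Rotation as R
        T=np.eye(4); T[:3,:3]=R.from_euler('xyz',s['tool_rot']).as_matrix(); T[:3,3]=s['tool_pos']; E=T@np.array(c['hand_eye'])
    np.savez(f'pics/{f}.npz',E=E,rz=c['range_z'],v=c['vfov'],cx=c['cx'],cy=c['cy'],im=c['image'])
    return {k:v for k,v in c.items() if k not in('image','range_z')}
def cloud(f):
    d=np.load(f'pics/{f}.npz'); rz=d['rz']; h,w=rz.shape; fl=h/2/np.tan(np.radians(d['v']/2))
    u,v=np.meshgrid(np.arange(w),np.arange(h))
    P=np.stack([(u-d['cx'])/fl*rz,-(v-d['cy'])/fl*rz,-rz,np.ones_like(rz)],-1)@d['E'].T
    P=P[...,:3]; P[rz==0]=np.nan
    return P,d['im']
E
python3 - <<'E'
from h import *
print(robot.observe()); print(snap('scene','s1')); print(snap('side','d1'))
a=np.hstack([cv2.imread('pics/s1.png'),cv2.imread('pics/d1.png')])
E
```

```text
pics
{'time': 0.0, 'qpos': array([-1.42600365e+00,  3.42744634e-01,  1.52503238e+00, -1.59430188e-05,
        1.27536576e+00, -1.45996337e-01]), 'qvel': array([-0.00247133, -0.00052384, -0.00147421,  0.00094715,  0.00161885,
       -0.00102219]), 'joint_efforts': array([-1.75125428e-03, -4.31241024e+01, -2.44228953e+01,  7.15137203e-02,
        5.57394954e-02, -1.06980574e-04]), 'tool_pos': array([ 0.1504812 , -0.50254877,  0.22602822]), 'tool_rot': array([-3.14005680e+00, -2.10426316e-04,  2.90793509e-01]), 'contact_force': array([-0.11322706,  0.26280693,  1.00718891]), 'torque': array([-0.02842088, -0.00115591, -0.00881902]), 'grip_force': 0.0, 'opening': 0.09152122760303948}
{'vfov': 53.34320467955049, 'cx': 280.1360612611948, 'cy': 218.35805374420715, 'extrinsics': array([[-0.58808541, -0.64271343,  0.49099388,  1.02290867],
       [ 0.80874809, -0.46049393,  0.36588505,  0.38906852],
       [-0.00905954,  0.61226202,  0.79060302,  0.84381638],
       [ 0.        ,  0.        ,  0.        ,  1.        ]])}
{'vfov': 50.38776153943746, 'cx': 278.5627442550598, 'cy': 214.18376495107896, 'extrinsics': array([[-0.59004038,  0.54197304, -0.59842925, -0.04669772],
       [-0.80737303, -0.39705784,  0.43645603,  0.51317614],
       [-0.00106363,  0.74068232,  0.67185457,  0.89568834],
       [ 0.        ,  0.        ,  0.        ,  1.        ]])}
```

View pics/s1.png

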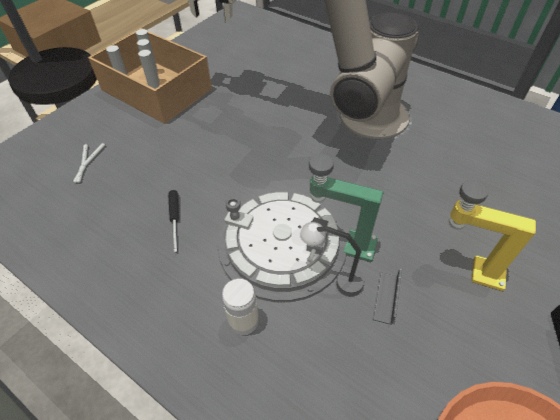

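View pics/d1.png

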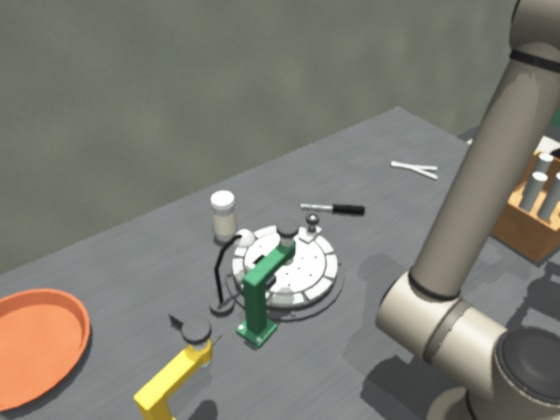

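The scene view shows the ring at about (234,208), the hub at (282,232), the green press head at (320,165), the lamp shade at (313,235), and the can at (240,305). In the side view the ring is at (313,222) and the press head at (287,232). Next I'll get 3D positions.

Run:
```python
from h import *
for f,pts in (('s1',dict(hub=(282,232),ring=(233,206),ram=(320,163),lamp=(313,235),can=(238,292),tip=(176,248),hdl=(173,195),foot=(350,284),ang=(387,300),base=(362,245))),('d1',dict(ring=(313,219),ram=(287,231),hub=(290,262),lamp=(245,238),can=(223,200),yel=(197,332)))):
    P,im=cloud(f)
    for k,(u,v) in pts.items(): print(f,k,np.nanmedian(P[v-1:v+2,u-1:u+2].reshape(-1,3),0).round(3))
# table disc white points fit; ram head top
for f in('s1','d1'):
    P,im=cloud(f); z=P[...,2]
    for nm,lo,hi,c,r in (('head',.235,.26,None,0),):
        m=(z>lo)&(z<hi)&(P[...,0]>.2)&(np.hypot(P[...,0]-.5,P[...,1]+.1)<.4)
        n,l,st,ce=cv2.connectedComponentsWithStats(m.astype(np.uint8))
        for i in range(1,n):
            if st[i,4]>30:
                q=P[l==i]; print(f,nm,ce[i].round(),st[i,4],((q.max(0)+q.min(0))/2).round(3),q.min(0).round(3),q.max(0).round(3))
a=cv2.imread('pics/s1.png')[140:310,200:420]; b=cv2.imread('pics/d1.png')[170:350,190:370]
cv2.imwrite('pics/c1.png',np.hstack([cv2.resize(a,(440,340),interpolation=cv2.INTER_CUBIC),cv2.resize(b,(340,340),interpolation=cv2.INTER_CUBIC)]))
```

```text
s1 hub [0.564 0.051 0.056]
s1 ring [ 0.599 -0.062  0.108]
s1 ram [0.495 0.097 0.25 ]
s1 lamp [0.602 0.156 0.173]
s1 can [0.772 0.101 0.136]
s1 tip [ 0.724 -0.146  0.013]
s1 hdl [ 0.615 -0.26   0.027]
s1 foot [0.572 0.243 0.021]
s1 ang [0.548 0.325 0.004]
s1 base [0.473 0.216 0.034]
d1 ring [ 0.589 -0.061  0.106]
d1 ram [0.476 0.111 0.25 ]
d1 hub [0.478 0.099 0.147]
d1 lamp [0.576 0.154 0.173]
d1 can [0.764 0.104 0.134]
d1 yel [0.374 0.376 0.249]
s1 head [359.  92.] 579 [0.229 0.033 0.247] [ 0.2   -0.031  0.235] [0.257 0.098 0.26 ]
s1 head [321. 165.] 451 [0.491 0.098 0.244] [0.466 0.074 0.235] [0.516 0.122 0.253]
d1 head [287. 228.] 397 [0.49  0.1   0.244] [0.465 0.076 0.235] [0.516 0.124 0.252]
d1 head [386. 310.] 258 [0.224 0.074 0.247] [0.2   0.049 0.235] [0.248 0.099 0.26 ]
```

View pics/c1.png

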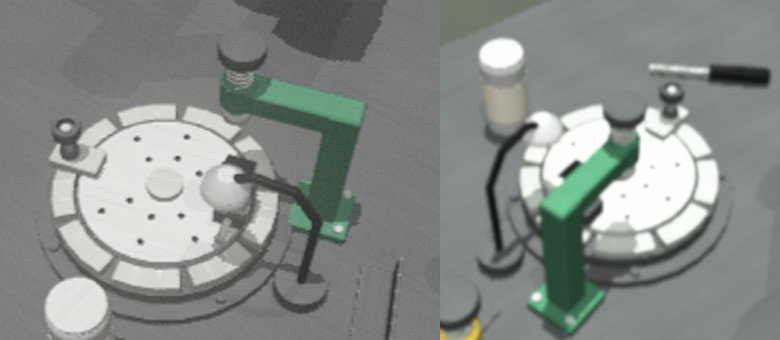

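The crop shows the tube behind the lamp shade at about (235,195). The press stands anticlockwise of the tube, so the turn is +0.698. Next I'll refine the axis and the ring centre.

Run:
```python
from h import *
from scipy.optimize import least_squares
for f in('s1','d1'):
    P,im=cloud(f); z=P[...,2]
    m=(z>.09)&(z<.116)&(np.hypot(P[...,0]-.594,P[...,1]+.062)<.03)
    q=P[m]; print(f,'ring',m.sum(),((q.max(0)+q.min(0))/2).round(4),q.min(0).round(3),q.max(0).round(3))
    ctop=q[q[:,2]>.104]; print(np.median(ctop,0).round(4), ((ctop.max(0)+ctop.min(0))/2).round(4))
    # outer rim of fixture tops z 0.038-.05 : angular max radius
    c=np.array([.564,.051])
    q=P[(z>.038)&(z<.05)&(np.hypot(P[...,0]-c[0],P[...,1]-c[1])<.17)]
    a=np.arctan2(q[:,1]-c[1],q[:,0]-c[0]); r=np.hypot(q[:,0]-c[0],q[:,1]-c[1])
    b=((a+np.pi)/(2*np.pi)*72).astype(int); pts=np.array([q[b==i][np.argmax(r[b==i])][:2] for i in range(72) if (b==i).sum()>5])
    s=least_squares(lambda p:np.hypot(pts[:,0]-p[0],pts[:,1]-p[1])-p[2],[*c,.14],loss='soft_l1',f_scale=.002); print('circle',s.x.round(4),len(pts))
    q=P[(z>.11)&(z<.13)&(np.hypot(P[...,0]-.54,P[...,1]-.13)<.045)]; print('plug?',len(q),np.median(q,0).round(3),np.percentile(q,98,axis=0).round(4))
```

```text
s1 ring 188 [ 0.5944 -0.0651  0.1037] [ 0.577 -0.083  0.094] [ 0.611 -0.047  0.113]
[ 0.5944 -0.0639  0.1088] [ 0.5944 -0.0656  0.1085]
circle [0.5608 0.0503 0.1321] 72
plug? 81 [0.528 0.131 0.119] [0.538  0.146  0.1219]
d1 ring 140 [ 0.5928 -0.0617  0.1017] [ 0.577 -0.077  0.09 ] [ 0.609 -0.046  0.113]
[ 0.5943 -0.0623  0.1077] [ 0.5927 -0.0617  0.1085]
circle [0.5602 0.0525 0.1314] 60
plug? 57 [0.548 0.138 0.118] [0.5566 0.1533 0.1208]
```

Emit:
move_arm:
  motion:
    - [0.3, -0.3, 0, 0, 0, -0.05]
    - [0.9, -0.3, 0, 0, 0, -0.1]
    - [1, -0.3, 0, 0, 0, -0.16]
    - [1, -0.3, 0, 0, 0, -0.21]
    - [1, -0.3, 0, 0, 0, -0.27]
    - [1, -0.3, 0, 0, 0, -0.32]
    - [1, -0.3, 0, 0, 0, -0.37]
    - [1, -0.3, 0, 0, 0, -0.407]
    - [1, -0.3, 0, 0, 0, -0.407]
  fingers: 0.6

```text
time: 1.23
tool_pos: [0.2377, -0.4454, 0.2264]
tool_rot: [-3.141, -0.001, 1.568]
contact_force: [0.7, 0.1, 0.6]
opening: 0.0736
grip_force: 0.0
```

Emit:
move_arm:
  motion:
    - [0.4, 0.4, 0, 0, 0, 0]
    - [0.8, 0.8, 0, 0, 0, 0]
    - [1, 1, 0, 0, 0, 0]

```text
time: 1.6
tool_pos: [0.3392, -0.3437, 0.2266]
tool_rot: [3.142, -0.001, 1.568]
contact_force: [0.0, -0.7, -0.1]
opening: 0.0731
grip_force: 0.0
```

Emit:
move_arm:
  motion:
    - [0.4, 0.4, 0, 0, 0, 0]
    - [0.8, 0.8, 0, 0, 0, 0]
    - [1, 1, 0, 0, 0, 0]

```text
time: 1.98
tool_pos: [0.4394, -0.2437, 0.2266]
tool_rot: [3.142, -0.0, 1.569]
contact_force: [-0.2, -0.2, 0.1]
opening: 0.0733
grip_force: 0.0
```

Emit:
move_arm:
  motion:
    - [0.4, 0.4, 0, 0, 0, 0]
    - [0.8, 0.8, 0, 0, 0, 0]
    - [1, 1, 0, 0, 0, 0]

```text
time: 2.35
tool_pos: [0.5396, -0.1437, 0.2264]
tool_rot: [-3.141, -0.0, 1.569]
contact_force: [0.1, -0.1, 0.0]
opening: 0.0733
grip_force: 0.0
```

Emit:
move_arm:
  motion:
    - [0.4, 0.3, 0, 0, 0, 0]
    - [0.7, 0.5, 0, 0, 0, 0]
    - [0.8, 0.55, 0, 0, 0, 0]
    - [0.8, 0.55, 0, 0, 0, 0]
    - [0.8, 0.55, 0, 0, 0, 0]

```text
time: 2.98
tool_pos: [0.5927, -0.0672, 0.2267]
tool_rot: [-3.141, 0.0, 1.568]
contact_force: [-1.3, 0.4, -0.4]
opening: 0.0737
grip_force: 0.0
```

Run:
```python
from h import *
snap('wrist','w1'); s=robot.observe(); print(s['tool_pos'],s['contact_force'])
P,im=cloud('w1'); z=P[...,2]
m=(z>.1)&(z<.116)&(np.hypot(P[...,0]-.594,P[...,1]+.062)<.03)
q=P[m]; print(m.sum(),((q.max(0)+q.min(0))/2).round(4),q.min(0).round(3),q.max(0).round(3)); v,u=np.where(m); print(u.mean(),v.mean())
```

```text
[ 0.59273257 -0.06726014  0.22682912] [-0.14267447 -0.61277338 -0.83624662]
1079 [ 0.5954 -0.0651  0.106 ] [ 0.579 -0.082  0.1  ] [ 0.612 -0.048  0.112]
286.3086190917516 202.0250231696015
```

View pics/w1.png

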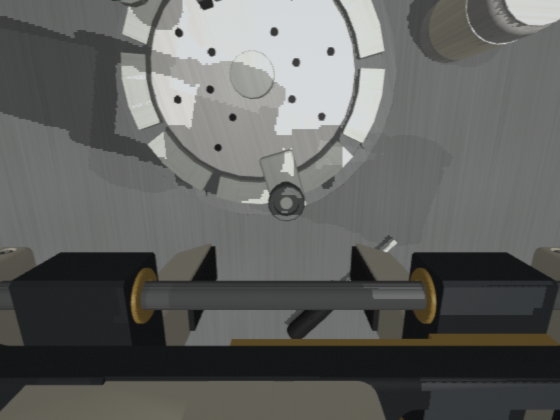

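The wrist view shows the ring at (286,202), midway between the open fingers. It lies about 2–3 mm off the tool centre, and the way down is clear.

Emit:
move_arm:
  motion:
    - [0.03, 0.02, 0.3, 0, 0, 0]
    - [0.03, 0.02, 0.6, 0, 0, 0]
    - [0.03, 0.02, 0.8, 0, 0, 0]
    - [0.03, 0.02, 0.9, 0, 0, 0]

```text
time: 3.52
tool_pos: [0.5945, -0.0639, 0.1358]
tool_rot: [-3.14, -0.0, 1.568]
contact_force: [0.4, -0.7, -0.2]
opening: 0.0732
grip_force: 0.0
```

Emit:
move_arm:
  motion:
    - [0, 0, 0.2, 0, 0, 0]
    - [0, 0, 0.4, 0, 0, 0]
    - [0, 0, 0.54, 0, 0, 0]
    - [0, 0, 0.54, 0, 0, 0]

```text
time: 4.03
tool_pos: [0.5948, -0.0633, 0.0822]
tool_rot: [-3.14, -0.0, 1.569]
contact_force: [-0.5, 0.5, -0.1]
opening: 0.0732
grip_force: 0.0
```

Emit:
move_arm:
  motion:
    - [0, 0, 0, 0, 0, 0]
    - [0, 0, 0, 0, 0, 0]
    - [0, 0, 0, 0, 0, 0]
    - [0, 0, 0, 0, 0, 0]
    - [0, 0, 0, 0, 0, 0]
  fingers: -1
  newtons: 40

```text
time: 4.65
tool_pos: [0.5953, -0.063, 0.0829]
tool_rot: [3.141, 0.0, 1.569]
contact_force: [-0.3, 0.0, 1.3]
opening: 0.033
grip_force: 40.0
```

Gripped. I'll lift 17 mm.

Emit:
move_arm:
  motion:
    - [0, 0, -0.06, 0, 0, 0]
    - [0, 0, -0.12, 0, 0, 0]
    - [0, 0, -0.17, 0, 0, 0]
    - [0, 0, -0.17, 0, 0, 0]
    - [0, 0, -0.17, 0, 0, 0]

```text
time: 5.28
tool_pos: [0.5949, -0.063, 0.0993]
tool_rot: [-3.141, -0.0, 1.569]
contact_force: [-0.2, -1.4, -8.6]
opening: 0.0332
grip_force: 40.0
```

Emit:
move_arm:
  motion:
    - [0.03, 0.1, 0, 0, 0, 0]
    - [0.08, 0.2, 0, 0, 0, 0]
    - [0.13, 0.29, 0, 0, 0, 0]
    - [0.185, 0.373, 0, 0, 0, 0]
    - [0.25, 0.455, 0, 0, 0, 0]
    - [0.323, 0.531, 0, 0, 0, 0]
    - [0.4, 0.6, 0, 0, 0, 0]
    - [0.486, 0.661, 0, 0, 0, 0]
    - [0.486, 0.661, 0, 0, 0, 0]
    - [0.486, 0.661, 0, 0, 0, 0]

```text
time: 6.52
tool_pos: [0.6618, -0.0144, 0.0999]
tool_rot: [3.141, 0.0, 1.57]
contact_force: [2.5, -0.5, -9.2]
opening: 0.0332
grip_force: 40.0
```

Run:
```python
from h import *
s=robot.observe(); print(s['tool_pos'],s['contact_force'],s['opening'])
t=s['tool_pos'][:2]-[.5605,.0515]; print(np.degrees(np.arctan2(t[1],t[0])),np.hypot(*t))
snap('side','d2'); a=cv2.imread('pics/d2.png')[150:350,180:400]; cv2.imwrite('pics/c2.png',cv2.resize(a,(660,600),interpolation=cv2.INTER_CUBIC))
```

```text
[ 0.66177336 -0.01438714  0.0998831 ] [ 2.4907387  -0.47629342 -9.15236677] 0.03318254329393501
-33.047507893082326 0.12081973791718792
```

View pics/c2.png

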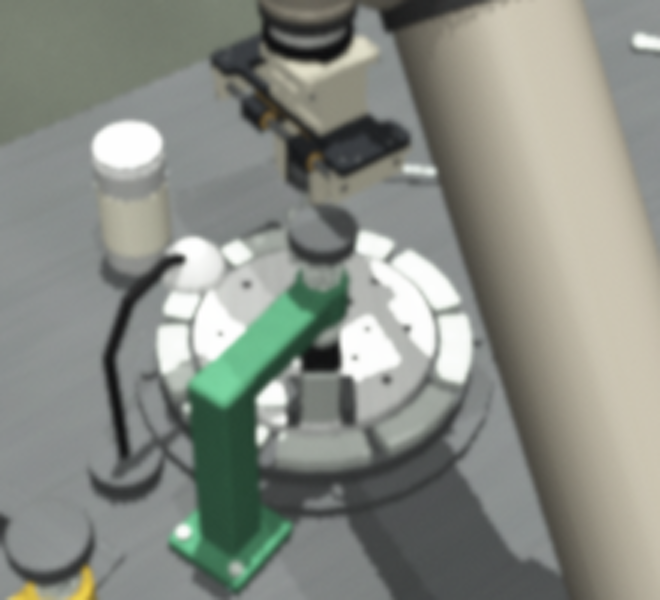

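The side crop shows the tube under the press ram at (322,360) in the crop. Now I'll lower the pin.

Emit:
move_arm:
  motion:
    - [0, 0, 0.06, 0, 0, 0]
    - [0, 0, 0.12, 0, 0, 0]
    - [0, 0, 0.17, 0, 0, 0]
    - [0, 0, 0.17, 0, 0, 0]
    - [0, 0, 0.17, 0, 0, 0]

```text
time: 7.2
tool_pos: [0.6616, -0.0147, 0.083]
tool_rot: [3.141, 0.0, 1.569]
contact_force: [2.0, -0.2, -4.5]
opening: 0.0332
grip_force: 40.0
```

Emit:
move_arm:
  motion:
    - [0, 0, 0, 0, 0, 0]
    - [0, 0, 0, 0, 0, 0]
    - [0, 0, 0, 0, 0, 0]
    - [0, 0, -0.3, 0, 0, 0]
    - [0, 0, -0.7, 0, 0, 0]
    - [0, 0, -1, 0, 0, 0]
  fingers: 0.6

```text
time: 7.95
tool_pos: [0.6617, -0.0145, 0.1847]
tool_rot: [3.14, 0.0, 1.569]
contact_force: [0.6, 0.1, 0.2]
opening: 0.0732
grip_force: 0.0
```

Emit:
move_arm:
  motion:
    - [0, 0, -0.4, 0, 0, 0]
    - [-0.2, 0, -0.8, 0, 0, 0]
    - [-0.2, 0, -1, 0, 0, 0]
  fingers: -1

```text
time: 8.32
tool_pos: [0.6619, -0.0358, 0.2858]
tool_rot: [3.138, 0.001, 1.568]
contact_force: [0.2, -0.3, 0.1]
opening: 0.0479
grip_force: 0.0
```

Run:
```python
from h import *
for f in('wrist','scene','side'):
    snap(f,f[0]+'3'); P,im=cloud(f[0]+'3'); z=P[...,2]
    m=(z>.09)&(z<.13)&(np.hypot(P[...,0]-.661,P[...,1]+.015)<.03)
    q=P[m]
    if len(q): print(f,m.sum(),((q.max(0)+q.min(0))/2).round(4),q.min(0).round(3),q.max(0).round(3),np.median(q[q[:,2]>q[:,2].max()-.006],0))
    m=(z>.235)&(z<.26)&(np.hypot(P[...,0]-.49,P[...,1]-.099)<.04); q=P[m]
    if len(q): print(f,'ram',m.sum(),((q.max(0)+q.min(0))/2).round(4),q.max(0))
print(robot.observe()['tool_pos'])
```

```text
wrist 791 [ 0.6622 -0.0171  0.103 ] [ 0.646 -0.034  0.094] [ 0.679 -0.     0.112] [ 0.66264236 -0.01692386  0.10936927]
wrist ram 1797 [0.5057 0.0881 0.2433] [0.51789197 0.1043392  0.25146587]
scene 208 [ 0.6613 -0.0166  0.1033] [ 0.645 -0.034  0.093] [0.678 0.    0.113] [ 0.66184665 -0.01477063  0.1098757 ]
scene ram 447 [0.4909 0.0979 0.244 ] [0.51559889 0.12250225 0.25280497]
side 128 [ 0.6593 -0.0139  0.1025] [ 0.641 -0.031  0.093] [0.677 0.003 0.113] [ 0.65885986 -0.01126675  0.10870489]
side ram 393 [0.4894 0.1001 0.2439] [0.51404769 0.12437898 0.2527688 ]
[ 0.66169256 -0.03457222  0.28365317]
```

View pics/w3.png

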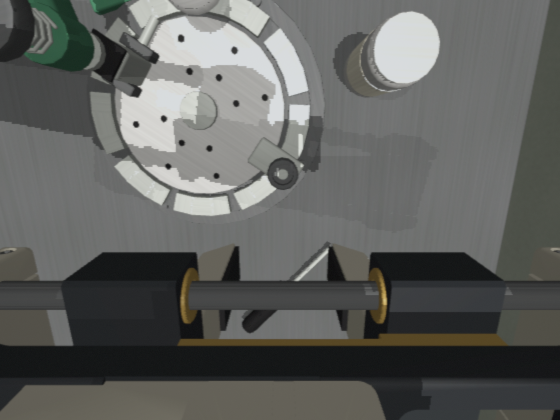

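The ring top is back at 0.110 m, the same as at the start, and it sits at the −33.7° position, so the pin is locked. The wrist view shows the tube at (125,62), under the press head. Now I'll move over the ram.

Emit:
move_arm:
  motion:
    - [0, 0, -0.25, 0, 0, 0]
    - [0.3, -0.4, -0.25, 0, 0, 0]
    - [0.6, -0.75, -0.25, 0, 0, 0]
    - [0.7, -0.9, -0.25, 0, 0, 0]

```text
time: 8.98
tool_pos: [0.5692, 0.0375, 0.3065]
tool_rot: [-3.139, -0.001, 1.571]
contact_force: [0.5, -0.1, -0.4]
opening: 0.001
grip_force: 0.0
```

Emit:
move_arm:
  motion:
    - [0.3, -0.4, 0, 0, 0, 0]
    - [0.6, -0.75, 0, 0, 0, 0]
    - [0.64, -0.82, 0, 0, 0, 0]
    - [0.64, -0.82, 0, 0, 0, 0]
    - [0.64, -0.82, 0, 0, 0, 0]

```text
time: 9.6
tool_pos: [0.4903, 0.0991, 0.3071]
tool_rot: [-3.141, 0.0, 1.569]
contact_force: [0.3, -0.3, -0.4]
opening: 0.0005
grip_force: 0.0
```

Emit:
move_arm:
  motion:
    - [0, 0, 0.25, 0, 0, 0]
    - [0, 0, 0.45, 0, 0, 0]
    - [0, 0, 0.52, 0, 0, 0]
    - [0, 0, 0.56, 0, 0, 0]
    - [0, 0, 0.62, 0, 0, 0]
    - [0, 0, 0.67, 0, 0, 0]
    - [0, 0, 0.7, 0, 0, 0]
    - [0, 0, 0.7, 0, 0, 0]

```text
time: 10.6
tool_pos: [0.4899, 0.0996, 0.2379]
tool_rot: [3.141, 0.0, 1.569]
contact_force: [1.7, -1.8, 3.4]
opening: 0.0005
grip_force: 1.5
```

Emit:
move_arm:
  motion:
    - [0, 0, 0.03, 0, 0, 0]
    - [0, 0, 0.06, 0, 0, 0]
    - [0, 0, 0.09, 0, 0, 0]
    - [0, 0, 0.12, 0, 0, 0]
    - [0, 0, 0.14, 0, 0, 0]
    - [0, 0, 0.14, 0, 0, 0]

```text
time: 11.35
tool_pos: [0.4899, 0.0997, 0.2242]
tool_rot: [3.14, 0.0, 1.569]
contact_force: [1.8, -1.1, 7.8]
opening: 0.0002
grip_force: 3.7
```

Emit:
move_arm:
  motion:
    - [0, 0, 0.02, 0, 0, 0]
    - [0, 0, 0.03, 0, 0, 0]
    - [0, 0, 0.03, 0, 0, 0]
    - [0, 0, 0.03, 0, 0, 0]

```text
time: 11.85
tool_pos: [0.49, 0.0997, 0.2214]
tool_rot: [3.14, 0.0, 1.569]
contact_force: [0.3, -1.6, 8.2]
opening: 0.0005
grip_force: 4.3
```

Emit:
move_arm:
  motion:
    - [0, 0, 0.01, 0, 0, 0]
    - [0, 0, 0.015, 0, 0, 0]
    - [0, 0, 0.015, 0, 0, 0]
    - [0, 0, 0.015, 0, 0, 0]

```text
time: 12.35
tool_pos: [0.49, 0.0997, 0.2211]
tool_rot: [3.139, 0.0, 1.57]
contact_force: [-1.7, -1.4, 16.0]
opening: 0.0003
grip_force: 8.4
```

Emit:
move_arm:
  motion:
    - [0, 0, 0.01, 0, 0, 0]
    - [0, 0, 0.015, 0, 0, 0]
    - [0, 0, 0.015, 0, 0, 0]
    - [0, 0, 0.015, 0, 0, 0]

```text
time: 12.85
tool_pos: [0.49, 0.0997, 0.2209]
tool_rot: [3.138, 0.0, 1.57]
contact_force: [-5.3, -2.2, 26.0]
opening: 0.0005
grip_force: 13.0
```

The press has hit a hard stop at 29 mm of travel, so the plug is home. I'll back off.

Emit:
move_arm:
  motion:
    - [0, 0, -0.1, 0, 0, 0]
    - [0, 0, -0.25, 0, 0, 0]
    - [0, 0, -0.4, 0, 0, 0]
    - [0, 0, -0.7, 0, 0, 0]
    - [0, 0, -1, 0, 0, 0]

```text
time: 13.48
tool_pos: [0.4886, 0.1001, 0.3174]
tool_rot: [-3.138, -0.0, 1.57]
contact_force: [0.7, 0.6, 0.5]
opening: 0.0008
grip_force: 0.0
```

Emit:
move_arm:
  motion:
    - [-0.4, 0.1, -0.2, 0, 0, 0]
    - [-0.8, 0.2, -0.2, 0, 0, 0]
    - [-1, 0.2, -0.2, 0, 0, 0]
    - [-1, 0.2, -0.2, 0, 0, 0]

```text
time: 13.98
tool_pos: [0.5089, -0.001, 0.3366]
tool_rot: [-3.139, -0.001, 1.567]
contact_force: [0.2, 0.4, -0.3]
opening: 0.0006
grip_force: 0.0
```

Run:
```python
from h import *
for f in('scene','side'):
    snap(f,f[0]+'4'); P,im=cloud(f[0]+'4'); z=P[...,2]
    m=(z>.09)&(z<.13)&(np.hypot(P[...,0]-.661,P[...,1]+.015)<.03); q=P[m]
    if len(q): print(f,'ring',((q.max(0)+q.min(0))/2).round(4),q.max(0))
    m=(z>.235)&(z<.26)&(np.hypot(P[...,0]-.49,P[...,1]-.099)<.04); q=P[m]
    if len(q): print(f,'ram',((q.max(0)+q.min(0))/2).round(4),q.max(0))
a=cv2.imread('pics/s4.png'); b=cv2.imread('pics/d4.png')[200:320,230:350]
cv2.imwrite('pics/c4.png',np.hstack([cv2.resize(a[130:340,150:420],(432,336)),cv2.resize(b,(336,336),interpolation=cv2.INTER_CUBIC)]))
```

```text
scene ring [ 0.6611 -0.0161  0.103 ] [0.6772893  0.0008849  0.11283188]
scene ram [0.4912 0.0983 0.2443] [0.51571121 0.12258575 0.25327323]
side ring [ 0.6599 -0.0141  0.1026] [0.67682103 0.00306548 0.11260661]
side ram [0.4899 0.099  0.2439] [0.51527641 0.12412087 0.252684  ][ WARN:0@4.022] global loadsave.cpp:275 findDecoder imread_('pics/d4.png'): can't open/read file: check file path/integrity
Traceback (most recent call last):
TypeError: 'NoneType' object is not subscriptable
```

Run:
```python
from h import *
P,im=cloud('s4'); z=P[...,2]
m=(z>.08)&(z<.13)&(np.hypot(P[...,0]-.49,P[...,1]-.099)<.03)&(im.max(-1)<70); q=P[m]; print(m.sum(), np.percentile(q[:,2],[50,90,98]) if m.sum() else '')
a=cv2.imread('pics/s4.png')[180:320,200:370]; cv2.imwrite('pics/c4.png',cv2.resize(a,(680,560),interpolation=cv2.INTER_CUBIC))
```

```text
106 [0.10997008 0.1118373  0.11309456]
```

View pics/c4.png

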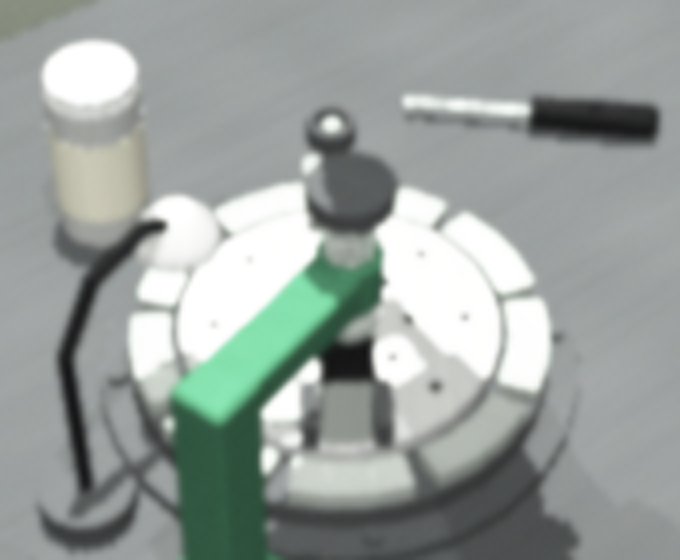

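The crop shows the ram back up, the plug at (347,360) with its top at about 0.111 m (home), and the ring down. The can, screwdriver and lamp have not moved.

```bash
python3 -c "
from cell import robot
print(robot.hand_in())"
```

```text
the job is handed in; nothing more can be done
None
```

The job is handed in after about 14 s on the robot's clock: the table is turned one notch (+0.698 rad) and locked under the press, the plug is fully home, the ram is back up, and the robot touched none of the loose things.

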